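# Shim and square a plaster base tile in the bonding jig

### The job

Stand the T-shaped aluminium spacer upright on the jig bed, down in the gap behind the plaster tile on the side where that gap is wide enough (do not force it into the narrow side), and let go of it. Then push the tile by the rounded nose on its front edge firmly back until the tile sits square and flush against both the spacer and the thick pad, and finish while still holding it pressed there. Leave the dental cast, the powder jar and the shade guide alone.

Things in the scene. Friction and masses are not known exactly. Their poses are not given: they have to be found in the camera images.
- jig: fixed grey base 150 (x) x 130 (y) x 10 mm, its top is the bed. Slippery coating. Origin: centre of its underside; x from the open front (robot side) to the fence at the back, y left. Fence: 20 mm high above the bed, front face at x = +58 mm. Side guides: 10 mm high above the bed, x = -20 to +58, inner faces at y = +-48.5 mm; in front of x = -20 the bed is bare. Block 14 x 26 x 18 mm high on mid fence
- thick_pad: fixed aluminium pad on the fence's front, at its left or right end (varies): 16 (x) x 32 (y) x 18 mm high. Origin: on the fence face, at bed height (10 mm above the bench), mid width; axes as the jig's. Its front face is at its x = -16 mm; from there to the tile is at first only some 4 to 9 mm, too narrow for the spacer
- thin_pad: fixed aluminium pad at the fence's other end: 4 (x) x 32 (y) x 18 mm high. Origin: on the fence face, at bed height, mid width; axes as the jig's. Its front face, at its x = -4 mm, is 12 mm behind the thick pad's, so from there to the tile is at first some 16 to 21 mm: the wide part of the gap, 35 mm wide from guide to middle block, where the spacer (12 mm) fits
- tile_center (a point): centre of the loose plaster tile, 60 (x) x 90 (y) x 16 mm thick, 0.16 kg, metal disc in its top; lies flat on the jig bed, 2 to 5 mm clear of each side guide, slides on it easily (friction 0.15); axes near the jig's. Half-round nose, radius 12 mm, full height, mid front edge: its tip is at x = -42 mm. Pressed flush, its back edge is on the thick pad's front face and its centre at x = +12 mm in the jig
- spacer_center (a point): centre (28 mm above its underside) of the loose T-shaped aluminium spacer, upright on the bench left of the jig, z up: foot 12 (x) x 26 (y) x 28 mm high, on it a head 18 (x) x 26 (y) x 28 mm high; 56 mm in all, 0.06 kg. Grip the head, best across its 26 mm. In the gap its y lies along the jig's y, its foot fills the depth and its head stays above tile, pads and fence
- cast: bystander: dental stone cast, 58x65x33 mm, behind the jig; origin at its underside
- jar: bystander: powder jar, 55 mm across, 52 mm high, behind the spacer; origin at its underside
- guide: bystander: shade guide, flat bar of tooth tabs 46x120x9 mm, lying left of the spacer; origin at its underside
Mind the look-alikes: they are no part of the job. Leave any orange look-alike of the part that bears tile_center alone. What is shaped like the part that bears spacer_center but red is not meant.

How it is judged (in metres and radians):
On the way:
1. the spacer stands upright on the bed in the wide part of the gap, between the thin pad and the tile, and is let go (x of spacer_center in the frame of thin_pad between -0.024 and -0.008 m and y of spacer_center in the frame of thin_pad between -0.01 and 0.01 m and z of spacer_center in the frame of thin_pad between 0.025 and 0.031 m and angle between spacer_center's own z axis and vertical below 0.08 rad and angle between the x axis of spacer_center and the x axis of jig, either way round below 0.12 rad and contact force between the fingers and spacer below 0.1 N), for 0.2 s.
At the end, for the whole second after the job is handed in: The fingers press on the tile (over 2 N); the tile is flat, flush within 2.5 mm, square within 2 degrees, and bears (over 0.5 N each) on the thick pad and on the spacer; the spacer stands upright on the bed within 3 mm, not touched by the gripper, and bears on the thin pad (x of spacer_center in the frame of thin_pad between -0.0125 and -0.008 m and y of spacer_center in the frame of thin_pad between -0.01 and 0.01 m and z of spacer_center in the frame of thin_pad between 0.025 and 0.031 m and angle between spacer_center's own z axis and vertical below 0.08 rad and angle between the x axis of spacer_center and the x axis of jig, either way round below 0.12 rad and contact force between the fingers and spacer below 0.1 N and x of tile_center in the frame of jig between 0.0095 and 0.0145 m and z of tile_center in the frame of jig below 0.021 m and angle between the x axis of tile_center and the x axis of jig, either way round below 0.035 rad and angle between tile_center's own z axis and vertical below 0.05 rad and contact force between the fingers and tile above 2 N and contact force between tile and spacer above 0.5 N and contact force between tile and thick_pad above 0.5 N and contact force between spacer and thin_pad above 0.5 N); the arm keeps its last pose, push and grip.
It fails at once if the spacer is forced onto the thick pad (more than 15 N) (contact force between spacer and thick_pad above 15 N).
It fails at once if the dental cast is disturbed (moved more than 20 mm) (distance of cast from where it was at the start of the episode above 0.02 m).
It fails at once if the powder jar is disturbed (moved more than 20 mm) (distance of jar from where it was at the start of the episode above 0.02 m).
It fails at once if the shade guide is disturbed (moved more than 20 mm) (distance of guide from where it was at the start of the episode above 0.02 m).
It also fails if it takes over 64 s, if anything falls off the work surface, if the arm or the gripper's body presses on something with over 40 N, if the wrist force passes 120 N, or if a joint passes its speed limit or range.

### The arm

A 7-joint arm with a two-finger parallel gripper is mounted at the origin on a cart in front of the work surface, level with it; the furniture and walls round the work are solid. World frame = base frame: x ahead of the robot, y to its left, z up, the work surface at z = 0. Lengths are in m, angles in degrees, forces in N, time in s.
With the tool pointing down it reaches from about 0.425 to 0.875 m from the base axis. Payload 4.7 kg.
Tool frame: the origin (TCP) lies at the very end of the fingers, on their centre line; the grasp point (between the pads) lies 19 mm behind it (env.grasp_offset is the distance from the TCP to the grasp point, in m); z points along the fingers, y is the line along which they close (so a half turn about z gives the same grasp; the last joint's range is limited). The gripper opens to 87 mm and grips with 3 to 60 N. Pads are 19 mm wide; open, the fingers measure 117 mm over their backs; the gripper's body (75 mm by 190 mm) begins 51 mm behind the grasp point.
Start: joints at [65.781, 18.392, -4.016, 83.108, 1.295, 78.541, -3.26], TCP at [0.275, -0.589, 0.183] pointing down, gripper open.
Joint ranges: [-163.93, 163.93], [-17.29, 119.83], [-79.2, 71.16], [3.27, 140.29], [-89.18, 269.18], [5.43, 117.66], [-154.24, 154.24]. Speed limits (degrees/s): [147.25, 147.25, 180, 180, 180, 180, 180].

### API

Orientations are given as [roll, pitch, yaw] about the fixed x, y, z axes, in that order (R = Rz(yaw) Ry(pitch) Rx(roll)).
In Python, from cell import env gives the robot as it stands. The module is installed in compiled form; this text tells all that it offers.
- The arm moves only by the tool drive_tool, never from a script. Its argument "moves" is one flat list of numbers, 5 for each row, row after row: the shift along the tool's x, y, z in units of 40 mm (1.0 is 40 mm), then the turn about the tool's z in units of 10 degrees (1.0 is 10 degrees), then the finger opening in mm, from 0 to 87. A call has 1 to 5 rows; each row is the pose to reach, as a shift and turn from the pose commanded when the call began, along the tool's axes at that moment; what a row does not reach only later rows make up. A row lasts 1/8 s, in which the tool goes at most 62.5 mm and 10.7 degrees, less where a joint would pass 70% of its speed; a pose out of reach is approached as far as the arm can. A call with a gripper value outside its range is refused whole. The fingers move at their own pace and stop on an object; "squeeze" is the grip in N (left out, the last holds). Time passes only in rows, so rows that repeat a pose let the fingers close. It gives the time, the measured TCP pose, the force, the opening and the grip force at its end, in the units of the state.
- env.get_obs(): the state, without advancing time (a new reading comes with each control period).
- env.read_camera(name): name is "scene" or "top" or "wrist"; returns (picture, depth): 420x560x3 uint8, red, green, blue; 420x560 float32, m along the optical axis (not along the pixel's ray), 0 where there is no reading.
- env.camera_model(name): a dict with "K" (3x3 intrinsics, pixels), "rvec" (rotation vector, rad) and "tvec" (3), from world to camera coordinates, as OpenCV has them; the wrist camera has in their place "tool_from_camera" (4x4, takes a point from camera to tool coordinates, whose origin is the TCP and whose axes are the flange's). Camera axes: x right, y down, z forward; pixel columns grow to the right and rows downward; lengths in m; the calibration is good to about 2 mm. A picture is of the moment at which its call begins: read the wrist's pose just before it. camera_model takes no time and is no camera call.
- env.sign_off(): hands the job in; it is judged then, once.
The state is a dict: "time_s": time; "qpos": joint angles; "joint_velocities": joint speeds; "effort": joint torques, N m; "tool_pos": TCP position; "tool_rot": TCP orientation; "force": force on the tool from outside, world axes, zero at the start; "wrist_torque": the same for the moment, N m; "grip_width": finger opening in m; "grasp_force": force on a finger pad.
Only numpy, scipy, OpenCV 4.12 (cv2) and the standard library are available. Lean on these libraries where they do the work, as an engineer would, in place of code of your own. Each camera call takes 0.05 s, during which the arm holds its last target. There are 200 camera calls.

## Working session

There is one attempt and no reset: what is moved stays moved. The work goes in short steps, Python scripts to look and compute and a tool call to move; the robot and the scene stay as the last step left them, time stands still between calls to the robot, and variables do not carry over. Pictures are saved under pics/ and viewed, at most 10 in all, crops included, and the job is handed in when it is done.

Besides the shell and the picture viewer there is one more tool, called after "Call:" in YAML: its name, and indented under it one key for each argument. drive_tool: Moves the arm, as the interface text tells. Its arguments: {"type":"object","properties":{"moves":{"type":"array","items":{"type":"number"}},"squeeze":{"type":"number"}},"required":["moves"]}

```bash
mkdir -p pics; cat > h.py <<'E'
import numpy as np, cv2
from cell import env
from scipy.spatial.transform import Rotation as R
def cam(name):
    """K, world_from_cam 4x4"""
    m=env.camera_model(name); K=np.array(m["K"]); T=np.eye(4)
    if name=="wrist":
        o=env.get_obs(); T[:3,:3]=R.from_euler('xyz',o["tool_rot"],degrees=True).as_matrix(); T[:3,3]=o["tool_pos"]
        return K,T@np.array(m["tool_from_camera"])
    T[:3,:3]=cv2.Rodrigues(np.array(m["rvec"],float))[0]; T[:3,3]=np.ravel(m["tvec"])
    return K,np.linalg.inv(T)
def ray(K,T,uv,z):
    uv=np.atleast_2d(np.array(uv,float)); d=np.c_[uv,np.ones(len(uv))]@np.linalg.inv(K).T@T[:3,:3].T
    return T[:3,3]+d*((z-T[2,3])/d[:,2])[:,None]
def cloud(K,T,dep):
    v,u=np.indices(dep.shape); d=np.stack([u,v,np.ones_like(u)],-1)@np.linalg.inv(K).T
    return (d*dep[...,None])@T[:3,:3].T+T[:3,3]
def shot(name,tag):
    K,T=cam(name); p,d=env.read_camera(name)
    cv2.imwrite(f"pics/{tag}.png",p[...,::-1]); np.savez(f"{tag}.npz",K=K,T=T,p=p,d=d)
    return K,T,p,d
E
python3 - <<'E'
from h import *
o=env.get_obs(); print(o["tool_pos"],o["tool_rot"],o["time_s"],o["force"])
for n in("top","scene"):
    K,T,p,d=shot(n,n+"0"); print(n,T[:3,3].round(3))
a=[cv2.imread(f"pics/{n}0.png") for n in("top","scene")]
E
```

```text
[ 0.27464632 -0.58843241  0.18197073] [-1.79892176e+02  6.61234584e-03  2.50281002e+01] 0.0 [-0.21463291  0.4567168  -1.19945295]
top [0.507 0.319 0.967]
scene [ 0.099 -0.11   0.654]
```

View pics/top0.png

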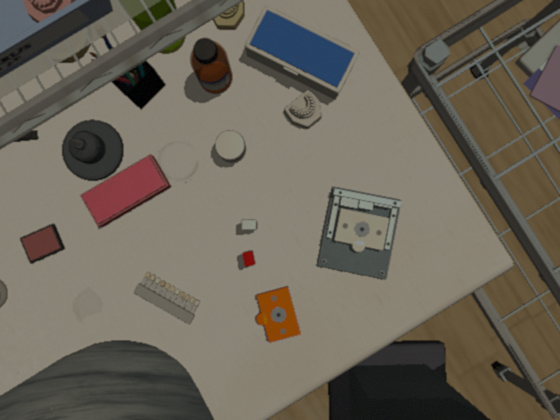

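View pics/scene0.png

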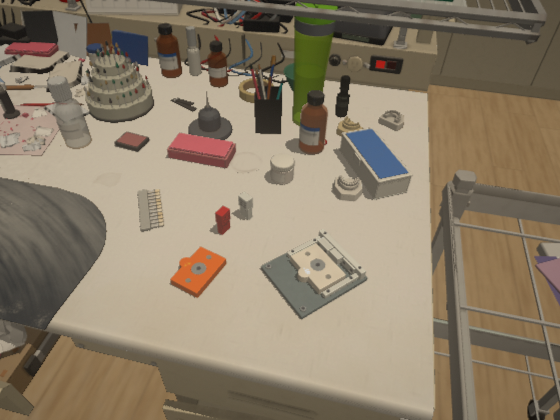

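The top view shows the jig at about (360,232) with its fence towards the image top, the tile's nose at about (358,246), the grey spacer at (249,226) and the red look-alike at (249,259). The orange decoy tile is at (278,315).

```bash
python3 - <<'E'
from h import *
z=np.load("top0.npz"); K,T,p,d=[z[k] for k in"KTpd"]
P=cloud(K,T,d); print("jig c",ray(K,T,[[360,232]],.01),"sp",ray(K,T,[[249,226]],.056),"red",ray(K,T,[[249,259]],.056))
# image up dir / right dir in world
print(ray(K,T,[[360,232],[360,200],[392,232]],.01).round(3))
for c in([318,267],[386,278],[331,187],[401,196]): print(c,P[c[1],c[0]].round(3),ray(K,T,c,.01).round(3))
# spacer head region by height
X=P.copy(); m=(X[...,2]>.045)&(X[...,2]<.065)&(d>0)
roi=np.zeros(m.shape,bool); roi[212:242,232:268]=1
uv=np.argwhere(m&roi)[:,::-1]; Q=P[m&roi]
print("spacer top n",len(uv),Q.mean(0).round(4)); r=cv2.minAreaRect((ray(K,T,uv,.056)[:,:2]*1000).astype(np.float32)); print(r)
c=p[170:290,220:420]; cv2.imwrite("pics/crop0.png",cv2.resize(c[...,::-1],None,fx=4,fy=4,interpolation=cv2.INTER_CUBIC))
E
```

```text
jig c [[0.51099608 0.16878419 0.01      ]] sp [[0.52701125 0.37012687 0.056     ]] red [[0.46918278 0.37172669 0.056     ]]
[[0.511 0.169 0.01 ]
 [0.57  0.167 0.01 ]
 [0.509 0.11  0.01 ]]
[318, 267] [ 0.448  0.247 -0.001] [[0.449 0.248 0.01 ]]
[386, 278] [0.425 0.123 0.006] [[0.425 0.124 0.01 ]]
[331, 187] [ 0.597  0.218 -0.002] [[0.596 0.219 0.01 ]]
[401, 196] [ 0.576  0.088 -0.002] [[0.575 0.091 0.01 ]]
spacer top n 149 [0.5297 0.3702 0.0556]
((529.6499633789062, 370.0609436035156), (24.637998580932617, 15.818492889404297), 88.31803131103516)
```

View pics/crop0.png

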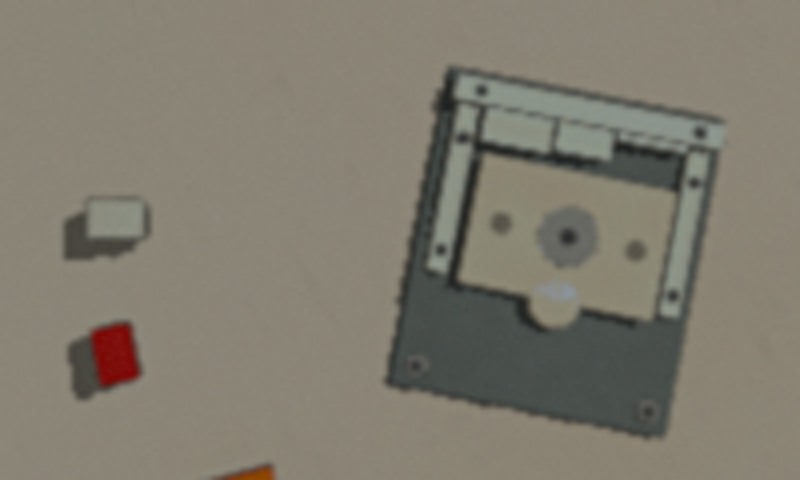

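The crop shows the tile nose at about (555,305) and the thick pad at image left (+y side). The thin pad and wide gap are at image right (-y), and the jig is yawed about -11°. The spacer is yawed about -2°.

```bash
cat >> h.py <<'E'
def units(x,y,z,yaw,cur=None):
    o=env.get_obs(); M=R.from_euler('xyz',o["tool_rot"],degrees=True).as_matrix()
    d=M.T@(np.array([x,y,z])-o["tool_pos"]); t=(o["tool_rot"][2]-yaw+180)%360-180
    print("units",(d/.04).round(3),"turn",round(t/10,3),"dist mm",(d*1000).round(1))
E
python3 - <<'E'
from h import *
z=np.load("top0.npz"); P=cloud(z["K"],z["T"],z["d"])
q=P[345:415,10:210]; m=q[...,2]>.1; print("dome",q[m].min(0),q[m].max(0))
print(np.array(env.camera_model("wrist")["tool_from_camera"]).round(3),env.camera_model("wrist")["K"])
units(.5,-.15,.25,-11)
E
```

```text
dome [0.50659864 0.31924712 0.96696537] [0.50659864 0.31924712 0.96696537]
[[-0.    -0.957 -0.291  0.079]
 [ 1.    -0.     0.     0.001]
 [-0.    -0.291  0.957 -0.201]
 [ 0.     0.     0.     1.   ]] [[311.31087815   0.         286.21791172]
 [  0.         311.31087815 204.43144299]
 [  0.           0.           1.        ]]
units [ 9.742 -7.552 -1.686] turn 3.603 dist mm [ 389.7 -302.1  -67.5]
```

```bash
python3 - <<'E'
from h import *
for n,c in(("top0",(110,400)),("scene0",(30,260))):
    z=np.load(n+".npz"); K,T,d=z["K"],z["T"],z["d"]; P=cloud(K,T,d)
    print(n,d[c[1],c[0]]); 
    if n=="scene0":
        for u in(5,40,80,100):
            for v in(200,230,260,300,330): print(u,v,P[v,u].round(2),d[v,u].round(2))
    else: print(ray(K,T,[[110,345],[110,400],[200,400]],.0),ray(K,T,[[110,345],[110,400],[200,400]],.4))
E
```

```text
top0 0.9541234
[[0.31498572 0.63749927 0.        ]
 [0.21405432 0.63934433 0.        ]
 [0.20989555 0.47258778 0.        ]] [[0.39424933 0.50584941 0.4       ]
 [0.33506975 0.50693123 0.4       ]
 [0.33263131 0.40915608 0.4       ]]
scene0 0.81384754
5 200 [0.2  0.77 0.01] 0.93
5 230 [0.16 0.68 0.01] 0.87
5 260 [0.13 0.6  0.01] 0.81
5 300 [0.1  0.52 0.01] 0.75
5 330 [ 0.07  0.57 -0.12] 0.85
40 200 [0.25 0.72 0.01] 0.93
40 230 [0.21 0.63 0.01] 0.87
40 260 [0.18 0.56 0.01] 0.82
40 300 [0.14 0.47 0.01] 0.75
40 330 [ 0.11  0.51 -0.1 ] 0.83
80 200 [0.31 0.65 0.01] 0.93
80 230 [0.27 0.58 0.  ] 0.87
80 260 [0.23 0.5  0.01] 0.81
80 300 [0.19 0.43 0.  ] 0.76
80 330 [ 0.16  0.38 -0.01] 0.73
100 200 [0.34 0.63 0.  ] 0.94
100 230 [0.29 0.55 0.01] 0.87
100 260 [0.26 0.48 0.  ] 0.82
100 300 [0.21 0.4  0.  ] 0.76
100 330 [0.18 0.35 0.  ] 0.72
```

Call:
drive_tool:
  moves: [9.75, -7.55, -1.7, 3.6, 87, 9.75, -7.55, -1.7, 3.6, 87, 9.75, -7.55, -1.7, 3.6, 87, 9.75, -7.55, -1.7, 3.6, 87, 9.75, -7.55, -1.7, 3.6, 87]

```text
time_s: 0.72
tool_pos: [0.4157, -0.3145, 0.2253]
tool_rot: [180.0, 0.0, -11.0]
force: [0.6, -0.1, -0.3]
grip_width: 0.0871
grasp_force: 0.0
```

The grey "dome" reads at table height, so it is flat and no obstacle.

```bash
python3 -c "
from h import *
units(.57,.165,.22,-11)"
```

```text
units [  1.497 -12.503   0.131] turn -0.001 dist mm [  59.9 -500.1    5.2]
```

Call:
drive_tool:
  moves: [1.5, -12.5, 0.1, 0, 87, 1.5, -12.5, 0.1, 0, 87, 1.5, -12.5, 0.1, 0, 87, 1.5, -12.5, 0.1, 0, 87, 1.5, -12.5, 0.1, 0, 87]

```text
time_s: 1.35
tool_pos: [0.5109, -0.0172, 0.2227]
tool_rot: [180.0, -0.0, -11.0]
force: [0.9, 0.4, -0.3]
grip_width: 0.087
grasp_force: 0.0
```

Call:
drive_tool:
  moves: [0.55, -4.8, 0, 0, 87, 0.55, -4.8, 0, 0, 87, 0.55, -4.8, 0, 0, 87, 0.55, -4.8, 0, 0, 87, 0.55, -4.8, 0, 0, 87]

```text
time_s: 1.98
tool_pos: [0.5686, 0.1653, 0.2221]
tool_rot: [180.0, 0.1, -10.9]
force: [-0.0, -1.1, 0.3]
grip_width: 0.0866
grasp_force: 0.0
```

```bash
python3 -c "
from h import *
o=env.get_obs();print(o['tool_pos'],o['joint_velocities'].max() if hasattr(o['joint_velocities'],'max') else o['joint_velocities'])
shot('wrist','w1')"
```

```text
[0.56861047 0.16527583 0.22209333] 1.8771298338199163
```

View pics/w1.png

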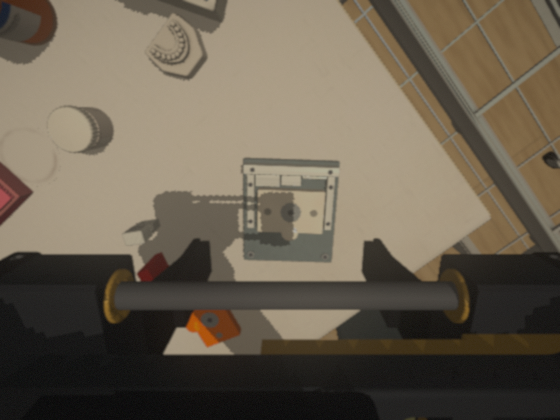

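The wrist view shows the jig at (242-340,158-262), with the tile and its disc at (291,212). Next is an enlarged crop to pick edges.

```bash
python3 -c "
from h import *
p=cv2.imread('pics/w1.png')[150:270,230:350]
cv2.imwrite('pics/w1c.png',cv2.resize(p,None,fx=5,fy=5,interpolation=cv2.INTER_CUBIC))"
```

```text
(no output)
```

View pics/w1c.png

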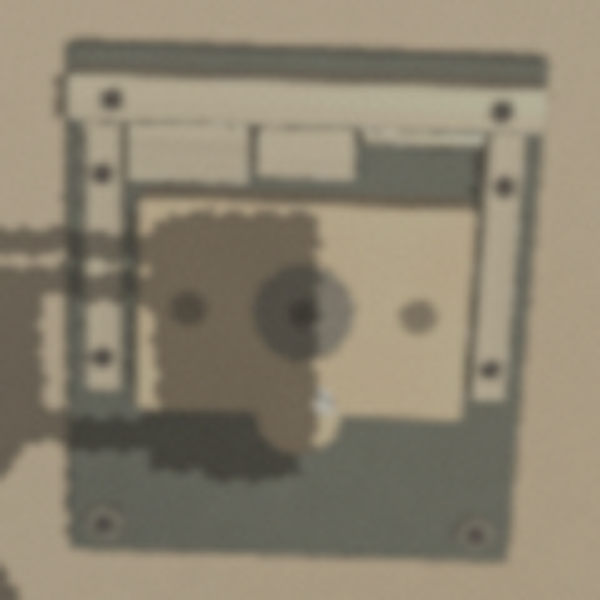

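The crop shows the jig front corners at (72,548) and (505,560), and the fence's front top edge from (68,120) to (545,133). The tile corners are at (138,200), (478,208), (463,420) and (135,408), and the wide gap is at right, centred near (422,172).

```bash
python3 - <<'E'
from h import *
z=np.load("w1.npz"); K,T=z["K"],z["T"]
f=lambda pts,h: ray(K,T,np.array(pts)/5+[230-.4,150-.4],h)[:,:2]
S=dict(front=f([[72,548],[505,560]],.01),back=f([[68,42],[547,57]],.01),fence=f([[68,120],[545,133]],.03),
 gl=f([[126,125],[122,390]],.02),gr=f([[487,135],[473,400]],.02),tb=f([[138,200],[478,208]],.026),tf=f([[135,408],[463,420]],.026),nose=f([[300,455]],.026),thick=f([[130,180],[248,184]],.028),disc=f([[303,313]],.026))
ang=lambda a:np.degrees(np.arctan2(*(a[0]-a[1])[::-1]))
for k,a in S.items(): print(k,a.round(4).tolist(),(round(ang(a),1),round(1000*np.linalg.norm(a[1]-a[0]),1)) if len(a)>1 else"")
yaw=np.radians(np.mean([ang(S["front"])-90,ang(S["back"])-90,ang(S["fence"])-90,ang(S["gl"]),ang(S["gr"])])); print("yaw",np.degrees(yaw))
ex=np.array([np.cos(yaw),np.sin(yaw)]);ey=np.array([-ex[1],ex[0]])
xo=[(S["front"]@ex).mean()+.075,(S["back"]@ex).mean()-.075,(S["fence"]@ex).mean()-.058,(S["thick"]@ex).mean()-.042]
yo=[(S["front"]@ey).mean(),(S["back"]@ey).mean(),np.mean([(S["gl"]@ey).mean(),(S["gr"]@ey).mean()]),(S["fence"]@ey).mean()]
print("xo",np.round(xo,4),"yo",np.round(yo,4))
x0,y0=np.mean(xo),np.median(yo); print("jig",ex*x0+ey*y0)
for k in("gl","gr","tb","tf","nose","thick","disc"): print(k,np.c_[S[k]@ex-x0,S[k]@ey-y0].round(4).tolist())
E
```

```text
front [[0.4529, 0.2487], [0.4249, 0.1246]] (np.float64(77.3), np.float64(127.2))
back [[0.5976, 0.2159], [0.5696, 0.0916]] (np.float64(77.3), np.float64(127.4))
fence [[0.5806, 0.2172], [0.554, 0.0977]] (np.float64(77.5), np.float64(122.4))
gl [[0.5747, 0.2043], [0.5021, 0.2216]] (np.float64(-13.5), np.float64(74.6))
gr [[0.554, 0.1114], [0.4807, 0.1266]] (np.float64(-11.7), np.float64(74.9))
tb [[0.5556, 0.2047], [0.5365, 0.1173]] (np.float64(77.7), np.float64(89.5))
tf [[0.4984, 0.2182], [0.4779, 0.1306]] (np.float64(76.8), np.float64(90.0))
nose [[0.4762, 0.1764]] 
thick [[0.5617, 0.2053], [0.5548, 0.1753]] (np.float64(77.1), np.float64(30.7))
disc [[0.5166, 0.1679]] 
yaw -12.622004800030027
xo [0.4625 0.4609 0.4612 0.4612] yo [0.2781 0.2776 0.2773 0.2776]
jig [0.51096263 0.1700293 ]
gl [[0.0547, 0.0473], [-0.0199, 0.0484]]
gr [[0.0548, -0.0478], [-0.02, -0.049]]
tb [[0.036, 0.0436], [0.0365, -0.0459]]
tf [[-0.0227, 0.0443], [-0.0236, -0.0457]]
nose [[-0.0354, -0.0013]]
thick [[0.0418, 0.0455], [0.0417, 0.0148]]
disc [[0.006, -0.0008]]
```

```bash
python3 -c "
from h import *
units(.53,.37,.14,-2)"
```

```text
units [-1.939 -4.876  2.051] turn -0.904 dist mm [ -77.6 -195.    82. ]
```

Call:
drive_tool:
  moves: [-1.95, -4.9, 0.5, -0.9, 70, -1.95, -4.9, 1, -0.9, 70, -1.95, -4.9, 2, -0.9, 70, -1.95, -4.9, 2, -0.9, 70, -1.95, -4.9, 2, -0.9, 70]

```text
time_s: 2.65
tool_pos: [0.5271, 0.3729, 0.1403]
tool_rot: [179.9, 0.2, -1.8]
force: [0.4, -0.2, 0.1]
grip_width: 0.0702
grasp_force: 0.0
```

```bash
python3 -c "
from h import *
o=env.get_obs();print(o['tool_pos'],o['tool_rot'])
shot('wrist','w2')
K,T,p,d=shot('wrist','w3')
P=cloud(K,T,d);m=(abs(P[...,2]-.056)<.008)&(abs(P[...,0]-.53)<.025)&(abs(P[...,1]-.37)<.03)&(d>0)
uv=np.argwhere(m)[:,::-1];print(len(uv),P[m].mean(0),uv.min(0),uv.max(0))
print(cv2.minAreaRect((ray(K,T,uv,.056)[:,:2]*1000).astype(np.float32)))
"
```

```text
[0.52714628 0.37287036 0.14027068] [179.88251306   0.24227508  -1.79660524]
506 [0.53123336 0.37039099 0.05484001] [272 186] [298 204]
((531.5418090820312, 370.3318176269531), (25.007461547851562, 17.792253494262695), 87.97209930419922)
```

View pics/w3.png

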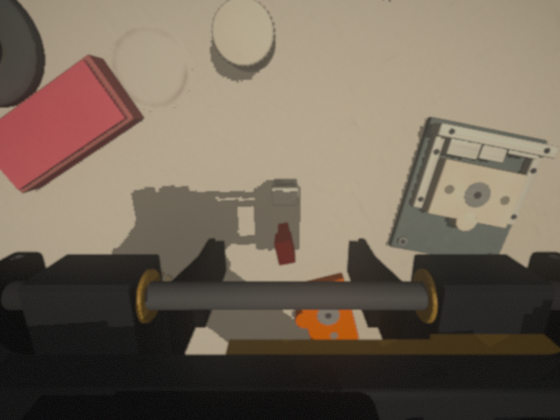

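The spacer's head top is at about (285,195), clear between the fingers, and agrees with the first estimate. I'm descending on it.

```bash
python3 -c "
from h import *
units(.531,.3704,.031,-2)"
```

```text
units [ 2.000e-03 -1.100e-02  2.794e+00] turn -0.011 dist mm [ 1.000e-01 -4.000e-01  1.118e+02]
```

Call:
drive_tool:
  moves: [0, 0, 1.0, 0, 60, 0, 0, 2.0, 0, 60, 0, 0, 2.78, 0, 60, 0, 0, 2.78, 0, 60, 0, 0, 2.78, 0, 60]

```text
time_s: 3.38
tool_pos: [0.5318, 0.3718, 0.0337]
tool_rot: [-179.9, -0.2, -2.1]
force: [0.1, -0.5, 0.2]
grip_width: 0.0603
grasp_force: 0.0
```

Call:
drive_tool:
  moves: [0, 0, 0, 0, 20, 0, 0, 0, 0, 20, 0, 0, 0, 0, 20, 0, 0, 0, 0, 20, 0, 0, 0, 0, 20]
  squeeze: 15

```text
time_s: 4.0
tool_pos: [0.5296, 0.3726, 0.0316]
tool_rot: [180.0, 0.0, -2.0]
force: [-0.1, 0.5, -0.2]
grip_width: 0.0223
grasp_force: 0.0
```

Call:
drive_tool:
  moves: [0, 0, 0, 0, 20, 0, 0, -0.5, 0, 20, 0, 0, -1.5, 0, 20, 0, 0, -2, 0, 20, 0, 0, -2, 0, 20]

```text
time_s: 4.62
tool_pos: [0.5308, 0.3736, 0.114]
tool_rot: [-179.9, -0.2, -2.0]
force: [0.1, 0.1, -0.5]
grip_width: 0.0199
grasp_force: 0.0
```

```bash
python3 - <<'E'
from h import *
yaw=np.radians(-12.6);ex=np.array([np.cos(yaw),np.sin(yaw)]);ey=np.array([-ex[1],ex[0]])
t=np.array([.511,.170])+ex*.0453-ey*.031; print(t); units(*t,.11,-12.6)
E
```

```text
[0.54844659 0.12986469]
units [0.65  6.074 0.09 ] turn 1.062 dist mm [ 26.  243.    3.6]
```

The grip missed: the fingers closed to 20 mm with no force. Looking again.

```bash
python3 -c "
from h import *
K,T,p,d=shot('wrist','w4')
P=cloud(K,T,d);m=(P[...,2]>.02)&(P[...,2]<.07)&(abs(P[...,0]-.53)<.04)&(abs(P[...,1]-.37)<.04)&(d>0)
uv=np.argwhere(m)[:,::-1];print(len(uv),P[m].mean(0),uv.min(0),uv.max(0))
K,T,p,d=shot('scene','s4')
cv2.imwrite('pics/s4c.png',cv2.resize(p[120:320,140:380,::-1],None,fx=3,fy=3))
print(env.get_obs()['tool_pos'],env.get_obs()['qpos'])
"
```

```text
744 [0.53275909 0.37037763 0.05168745] [274 190] [302 215]
[0.52935774 0.37206706 0.11085175] [  -5.10925138   26.17072326  -42.66621071   87.62017242   18.18323358
   73.40291007 -142.06354066]
```

View pics/w4.png

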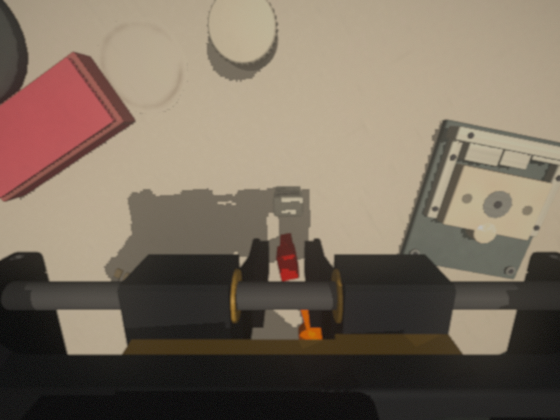

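View pics/s4c.png

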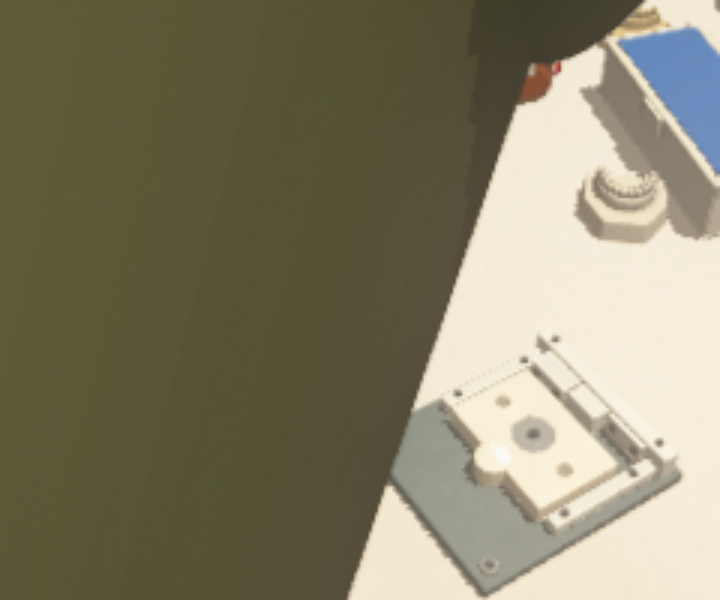

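The spacer still stands untouched at about (288,200), while the fingers show at v≈240-290 and u≈258/313. That is further towards -x than the TCP should project (v≈229), so I'm checking where the fingers really are.

```bash
python3 - <<'E'
from h import *
o=env.get_obs(); M=R.from_euler('xyz',o["tool_rot"],degrees=True).as_matrix(); print(o["tool_pos"],o["tool_rot"])
z=np.load("w4.npz"); P=cloud(z["K"],z["T"],z["d"]); Q=(P-o["tool_pos"])@M
for v in range(236,300,6): print(v,[ (u,Q[v,u].round(3).tolist()) for u in (250,260,312,322)])
m=(Q[...,2]>-.05)&(Q[...,2]<.02)&(abs(Q[...,1])<.06)&(z["d"]>0)
print("finger pts tool frame",m.sum(),Q[m].min(0).round(3),Q[m].max(0).round(3))
print(Q[m][:,2].max(), np.median(Q[m],0))
# table & red block check
print("table",P[60,350],P[120,240],"red top",P[242,286],"sp",P[190,288])
K,T,p,d=shot("top","t4"); P=cloud(K,T,d); Q=(P-o["tool_pos"])@M
m=(Q[...,2]>-.06)&(Q[...,2]<.03)&(abs(Q[...,0])<.08)&(abs(Q[...,1])<.1)&(d>0)
print("top",m.sum(),Q[m].min(0).round(3) if m.any() else"",Q[m].max(0).round(3) if m.any() else "")
E
```

```text
[0.52935774 0.37206706 0.11085175] [ 1.79945533e+02  3.92587402e-02 -1.97622183e+00]
236 [(250, [-0.05, -0.04, 0.112]), (260, [-0.05, -0.029, 0.111]), (312, [-0.05, 0.028, 0.112]), (322, [-0.05, 0.039, 0.113])]
242 [(250, [-0.058, -0.04, 0.112]), (260, [0.011, -0.014, -0.044]), (312, [0.011, 0.015, -0.045]), (322, [-0.058, 0.039, 0.113])]
248 [(250, [-0.064, -0.04, 0.111]), (260, [0.011, -0.014, -0.053]), (312, [0.011, 0.014, -0.052]), (322, [0.012, 0.019, -0.054])]
254 [(250, [0.012, -0.018, -0.062]), (260, [0.011, -0.013, -0.059]), (312, [0.011, 0.013, -0.059]), (322, [0.012, 0.018, -0.062])]
260 [(250, [0.012, -0.017, -0.069]), (260, [0.011, -0.013, -0.066]), (312, [0.01, 0.013, -0.065]), (322, [0.013, 0.017, -0.069])]
266 [(250, [0.012, -0.016, -0.075]), (260, [0.011, -0.012, -0.072]), (312, [0.011, 0.012, -0.073]), (322, [0.012, 0.017, -0.074])]
272 [(250, [0.012, -0.016, -0.081]), (260, [0.011, -0.012, -0.078]), (312, [0.01, 0.012, -0.077]), (322, [0.012, 0.016, -0.08])]
278 [(250, [0.012, -0.015, -0.086]), (260, [0.011, -0.011, -0.083]), (312, [0.011, 0.012, -0.083]), (322, [0.012, 0.016, -0.086])]
284 [(250, [0.034, -0.01, -0.126]), (260, [0.034, -0.007, -0.127]), (312, [0.034, 0.008, -0.127]), (322, [0.034, 0.011, -0.126])]
290 [(250, [0.033, -0.01, -0.128]), (260, [0.033, -0.007, -0.129]), (312, [0.033, 0.008, -0.128]), (322, [0.033, 0.01, -0.128])]
296 [(250, [0.032, -0.01, -0.129]), (260, [0.032, -0.007, -0.13]), (312, [0.032, 0.008, -0.13]), (322, [0.031, 0.01, -0.128])]
finger pts tool frame 237 [-0.008 -0.018 -0.05 ] [ 0.013  0.019 -0.041]
-0.04115478026655413 [ 0.01095873  0.0103553  -0.04537108]
table [ 6.53450456e-01  3.08521550e-01 -6.42263989e-04] [ 0.60324955  0.41491717 -0.00066478] red top [0.48278811 0.37394862 0.02345033] sp [0.53877279 0.37009155 0.03024513]
top 0
```

```bash
python3 - <<'E'
from h import *
print("grasp_offset",env.grasp_offset)
o=env.get_obs(); M=R.from_euler('xyz',o["tool_rot"],degrees=True).as_matrix()
for n in("w1","w3"):
    z=np.load(n+".npz"); C=cloud(z["K"],np.array(env.camera_model("wrist")["tool_from_camera"]),z["d"])
    m=(abs(C[...,0])<.03)&(abs(C[...,1])<.065)&(C[...,2]<.01)&(C[...,2]>-.06)&(z["d"]>0)
    print(n,m.sum(),C[m].max(0).round(4),C[m].min(0).round(4))
print(o["tool_pos"],o["force"])
E
```

```text
grasp_offset 0.0187
w1 1288 [ 0.0118  0.0544 -0.0375] [-0.01   -0.0508 -0.06  ]
w3 1144 [ 0.0118  0.046  -0.0379] [-0.0097 -0.0423 -0.0599]
[0.52909279 0.37172717 0.11021342] [-0.42069078 -0.05738625 -0.26014449]
```

The wrist depth puts the real fingertips about 38-40 mm behind (above) the reported TCP. That explains the miss, since the tips were at about 0.071, above the 0.056 head. I'll allow for it and descend in careful steps, watching the force.

Call:
drive_tool:
  moves: [0.04, 0.02, 0, 0, 60, 0.04, 0.02, 0.5, 0, 60, 0.04, 0.02, 1.5, 0, 60, 0.04, 0.02, 2.3, 0, 60, 0.04, 0.02, 2.3, 0, 60]

```text
time_s: 5.4
tool_pos: [0.5285, 0.3694, 0.015]
tool_rot: [179.7, 0.4, -2.0]
force: [0.1, -0.0, -0.0]
grip_width: 0.0577
grasp_force: 0.0
```

Call:
drive_tool:
  moves: [0, 0, 0.1, 0, 60, 0, 0, 0.2, 0, 60, 0, 0, 0.3, 0, 60, 0, 0, 0.3, 0, 60]

```text
time_s: 5.9
tool_pos: [0.5313, 0.3716, 0.0077]
tool_rot: [180.0, -0.0, -2.0]
force: [1.7, 0.3, -0.4]
grip_width: 0.0604
grasp_force: 0.0
```

Call:
drive_tool:
  moves: [0, 0, 0, 0, 22, 0, 0, 0, 0, 22, 0, 0, 0, 0, 22, 0, 0, 0, 0, 22, 0, 0, 0, 0, 22]
  squeeze: 6

```text
time_s: 6.52
tool_pos: [0.5313, 0.3717, 0.0076]
tool_rot: [-180.0, -0.0, -2.0]
force: [1.1, -0.1, -0.7]
grip_width: 0.0257
grasp_force: 6.0
```

The contact confirms it: width 26 mm, grip force 6 N. I'll reopen, go 13 mm lower for a full grip, and lift.

Call:
drive_tool:
  moves: [0, 0.02, 0, 0, 45, 0, 0.02, 0, 0, 45, 0, 0.02, 0.2, 0, 45, 0, 0.02, 0.33, 0, 45, 0, 0.02, 0.33, 0, 45]

```text
time_s: 7.15
tool_pos: [0.5307, 0.3704, -0.0066]
tool_rot: [179.9, 0.1, -2.0]
force: [0.5, -0.2, -0.0]
grip_width: 0.0445
grasp_force: 0.0
```

Call:
drive_tool:
  moves: [0, 0, 0, 0, 22, 0, 0, 0, 0, 22, 0, 0, 0, 0, 22, 0, 0, 0, 0, 22]
  squeeze: 15

```text
time_s: 7.65
tool_pos: [0.5314, 0.3711, -0.0054]
tool_rot: [-180.0, -0.0, -2.0]
force: [0.8, -0.4, 1.0]
grip_width: 0.0257
grasp_force: 15.0
```

```bash
python3 - <<'E'
from h import *
o=env.get_obs();print(o["tool_pos"],o["grip_width"],o["grasp_force"],o["force"])
E
```

```text
[ 0.53139361  0.37109125 -0.00541474] 0.025729061998075977 14.999719988554716 [ 0.8108294  -0.44033644  0.97451983]
```

Call:
drive_tool:
  moves: [0, 0, -0.3, 0, 22, 0, 0, -1, 0, 22, 0, 0, -2, 0, 22, 0, 0, -2, 0, 22, 0, 0, -2, 0, 22]

```text
time_s: 8.28
tool_pos: [0.5312, 0.3706, 0.0745]
tool_rot: [180.0, -0.0, -2.0]
force: [1.2, -0.2, -1.0]
grip_width: 0.026
grasp_force: 15.0
```

```bash
python3 - <<'E'
from h import *
o=env.get_obs(); M=R.from_euler('xyz',o["tool_rot"],degrees=True).as_matrix()
K,T,p,d=shot("wrist","w5"); C=cloud(K,np.array(env.camera_model("wrist")["tool_from_camera"]),d)
# spacer front (+x) face region between the fingers
m=(abs(C[...,1])<.012)&(abs(C[...,0])<.025)&(C[...,2]<.06)&(C[...,2]>-.09)&(d>0)
print(m.sum()); q=C[m]
for a in np.arange(-.07,.03,.008):
    s=q[(q[:,2]>=a)&(q[:,2]<a+.008)]
    if len(s): print(round(a,3),len(s),s.min(0).round(4),s.max(0).round(4))
yaw=np.radians(-12.6);ex=np.array([np.cos(yaw),np.sin(yaw)]);ey=np.array([-ex[1],ex[0]])
t=np.array([.511,.170])+ex*.0453-ey*.031; print(o["tool_pos"],o["grip_width"],t); units(*t,.075,-12.6)
E
```

```text
2430
-0.07 62 [-0.0018 -0.012  -0.0672] [ 0.0099  0.0116 -0.0621]
-0.062 1122 [-0.0036 -0.012  -0.062 ] [ 0.0102  0.012  -0.054 ]
-0.054 309 [ 0.0049 -0.012  -0.054 ] [ 0.0103  0.012  -0.0461]
-0.046 259 [ 0.0054 -0.0119 -0.046 ] [ 0.0102  0.012  -0.0381]
-0.038 78 [ 0.0056 -0.0112 -0.038 ] [ 0.008  0.012 -0.034]
-0.03 156 [ 0.0032 -0.0115 -0.0291] [ 0.005  0.012 -0.022]
-0.022 188 [ 0.0039 -0.0114 -0.022 ] [ 0.0053  0.0118 -0.014 ]
-0.014 158 [ 0.0037 -0.0116 -0.0138] [ 0.0051  0.0119 -0.006 ]
-0.006 13 [ 0.0037 -0.0105 -0.006 ] [ 0.0044  0.0089 -0.0044]
[0.53120794 0.37058623 0.07452842] 0.02604986259254804 [0.54844659 0.12986469]
units [ 0.648  5.989 -0.026] turn 1.062 dist mm [ 25.9 239.6  -1. ]
```

The spacer is held straight, with its foot face at x≈+4.5 mm, so it is centred about 1 mm behind the tool axis. The underside is at TCP+5 mm. Carrying it to above the wide gap.

Call:
drive_tool:
  moves: [0.68, 6, 0, 1.06, 22, 0.68, 6, 0, 1.06, 22, 0.68, 6, 0, 1.06, 22, 0.68, 6, 0, 1.06, 22, 0.68, 6, 0, 1.06, 22]

```text
time_s: 8.95
tool_pos: [0.5502, 0.1227, 0.0728]
tool_rot: [179.7, 0.1, -13.1]
force: [0.2, 0.8, -0.9]
grip_width: 0.026
grasp_force: 15.0
```

Call:
drive_tool:
  moves: [0, 0, 0.3, 0, 22, 0, 0, 0.5, 0, 22, 0, 0, 0.5, 0, 22]

```text
time_s: 9.32
tool_pos: [0.5487, 0.1316, 0.0529]
tool_rot: [180.0, 0.2, -12.4]
force: [0.2, -0.5, 0.6]
grip_width: 0.026
grasp_force: 15.0
```

```bash
python3 - <<'E'
from h import *
o=env.get_obs(); print(o["tool_pos"],o["tool_rot"],o["grip_width"])
K,T,p,d=shot("wrist","w6")
c=p[120:260,190:380]; cv2.imwrite("pics/w6c.png",cv2.resize(c[...,::-1],None,fx=4,fy=4,interpolation=cv2.INTER_CUBIC))
yaw=np.radians(-12.6);ex=np.array([np.cos(yaw),np.sin(yaw)]);ey=np.array([-ex[1],ex[0]])
t=np.array([.511,.170])+ex*.0465-ey*.031; units(*t,.0046,-12.6)
E
```

```text
[0.54870642 0.13156909 0.05293031] [ 1.79976952e+02  1.57952522e-01 -1.24074174e+01] 0.025961173706410805
units [0.02  0.043 1.225] turn 0.017 dist mm [ 0.8  1.7 49. ]
```

View pics/w6c.png

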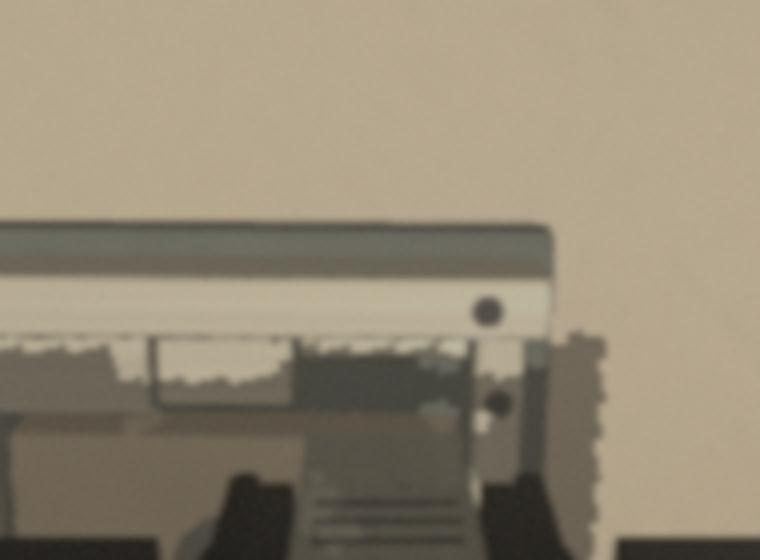

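The crop shows the foot's lower +x edge at about (303-465,433), and the gap between the block edge at u≈295 and the guide at u≈472. The fence's front top edge is at v≈338. Checking the offset in the jig frame.

```bash
python3 - <<'E'
from h import *
z=np.load("w6.npz"); K,T=z["K"],z["T"]
yaw=np.radians(-12.6);ex=np.array([np.cos(yaw),np.sin(yaw)]);ey=np.array([-ex[1],ex[0]])
def f(n,pts,h):
    q=ray(K,T,np.array(pts)/4+[189.6,119.6],h)[:,:2]-[.511,.170]; print(n,np.c_[q@ex,q@ey].round(4).tolist())
o=env.get_obs(); q=o["tool_pos"][:2]-[.511,.17]; print("tcp now jig",q@ex,q@ey,o["tool_pos"])
f("foot edge",[[303,433],[465,433]],.0583); f("fence",[[10,337],[540,339]],.03); f("block",[[155,406],[293,407]],.028); f("guide in",[[472,345],[470,470]],.02); f("tile back",[[20,412],[300,412],[455,412]],.026)
f("fenceback end",[[551,275]],.03)
E
```

```text
tcp now jig 0.04578213094147598 -0.02927899748813781 [0.54929253 0.13143907 0.05358612]
foot edge [[0.0497, -0.0169], [0.0498, -0.0441]]
fence [[0.0578, 0.0398], [0.0577, -0.0597]]
block [[0.0433, 0.0137], [0.0432, -0.0129]]
guide in [[0.0533, -0.0477], [0.0268, -0.0479]]
tile back [[0.0413, 0.0404], [0.0414, -0.0141], [0.0415, -0.0443]]
fenceback end [[0.07, -0.0613]]
```

```bash
python3 - <<'E'
from h import *
z=np.load("w6.npz"); K,T,d=z["K"],z["T"],z["d"]; P=cloud(K,T,d)
yaw=np.radians(-12.6);ex=np.array([np.cos(yaw),np.sin(yaw)]);ey=np.array([-ex[1],ex[0]])
q=P[...,:2]-[.511,.170]; J=np.stack([q@ex,q@ey,P[...,2]],-1)
for v in range(214,254,3): print(v,J[v,285].round(4),J[v,215].round(4))
E
```

```text
214 [ 0.0427 -0.0299  0.009 ] [0.0489 0.0237 0.0274]
217 [ 0.0402 -0.03    0.0093] [0.0461 0.0241 0.0265]
220 [ 0.0375 -0.03    0.0092] [0.0441 0.024  0.0277]
223 [ 0.0353 -0.03    0.0103] [0.0354 0.0281 0.0111]
226 [ 0.035  -0.03    0.0165] [0.0363 0.0261 0.0203]
229 [ 0.0498 -0.0301  0.0605] [0.0357 0.025  0.0253]
232 [ 0.0498 -0.0301  0.0659] [0.0336 0.0249 0.0264]
235 [ 0.0501 -0.0301  0.0715] [0.0303 0.0256 0.0245]
238 [ 0.0499 -0.0301  0.0758] [0.0283 0.0254 0.0258]
241 [ 0.05   -0.0302  0.0807] [0.0253 0.0258 0.0249]
244 [ 0.0529 -0.0302  0.0914] [0.0223 0.0262 0.0241]
247 [ 0.0534 -0.0302  0.0966] [0.0205 0.0259 0.026 ]
250 [ 0.0535 -0.0302  0.1006] [0.0175 0.0262 0.0251]
253 [ 0.0534 -0.0302  0.104 ] [0.0153 0.0262 0.026 ]
```

Depth gives the foot's +x face at 0.050 and y at -0.030 in the jig frame, with the gap spanning 0.0355 to 0.054. I'm shifting 1 mm and lowering.

Call:
drive_tool:
  moves: [0.02, 0.02, 0.2, 0, 22, 0.02, 0.02, 0.5, 0, 22, 0.02, 0.02, 0.8, 0, 22, 0.02, 0.02, 1.0, 0, 22, 0.02, 0.02, 1.0, 0, 22]

```text
time_s: 10.0
tool_pos: [0.55, 0.1289, 0.0134]
tool_rot: [180.0, 0.1, -12.6]
force: [-0.5, 0.0, -1.0]
grip_width: 0.0261
grasp_force: 15.0
```

Call:
drive_tool:
  moves: [0, 0, 0.1, 0, 22, 0, 0, 0.2, 0, 22, 0, 0, 0.2, 0, 22, 0, 0, 0.2, 0, 22]

```text
time_s: 10.5
tool_pos: [0.5509, 0.1292, 0.0066]
tool_rot: [180.0, -0.0, -12.6]
force: [0.5, 0.1, -0.1]
grip_width: 0.0259
grasp_force: 15.0
```

Call:
drive_tool:
  moves: [0, 0, 0.04, 0, 22, 0, 0, 0.04, 0, 22, 0, 0, 0.04, 0, 22]

```text
time_s: 10.88
tool_pos: [0.5508, 0.1291, 0.0048]
tool_rot: [180.0, -0.0, -12.6]
force: [0.1, 0.3, -0.0]
grip_width: 0.026
grasp_force: 15.0
```

Call:
drive_tool:
  moves: [0, 0, 0, 0, 32, 0, 0, 0, 0, 38, 0, 0, 0, 0, 44, 0, 0, 0, 0, 44, 0, 0, 0, 0, 44]

```text
time_s: 11.5
tool_pos: [0.5508, 0.1291, 0.0048]
tool_rot: [180.0, -0.0, -12.6]
force: [0.2, 0.3, 0.3]
grip_width: 0.0434
grasp_force: 0.0
```

Call:
drive_tool:
  moves: [0, 0, -0.2, 0, 44, 0, 0, -0.8, 0, 44, 0, 0, -1.8, 0, 44, 0, 0, -2.5, 0, 44, 0, 0, -2.5, 0, 44]

```text
time_s: 12.12
tool_pos: [0.5529, 0.1298, 0.1078]
tool_rot: [-179.9, -0.3, -12.6]
force: [-0.4, -0.6, 0.1]
grip_width: 0.0439
grasp_force: 0.0
```

```bash
python3 - <<'E'
from h import *
o=env.get_obs(); print(o["tool_pos"],o["tool_rot"])
K,T,p,d=shot("wrist","w7"); P=cloud(K,T,d)
yaw=np.radians(-12.6);ex=np.array([np.cos(yaw),np.sin(yaw)]);ey=np.array([-ex[1],ex[0]])
q=P[...,:2]-[.511,.170]; J=np.stack([q@ex,q@ey,P[...,2]],-1)
m=(abs(J[...,0]-.045)<.025)&(abs(J[...,1]+.031)<.025)&(abs(J[...,2]-.066)<.007)&(d>0)
print(m.sum(),J[m].mean(0),cv2.minAreaRect((J[m][:,:2]*1000).astype(np.float32)))
m=(abs(J[...,0]-.045)<.025)&(abs(J[...,1]+.031)<.008)&(J[...,2]>.02)&(J[...,2]<.036)&(d>0)
print("foot face x",np.median(J[m],0))
units(.43,.19,.10,-12.6)
E
```

```text
[0.55287557 0.12978912 0.10783142] [-179.90433191   -0.30824105  -12.57390557]
678 [ 0.04756856 -0.03233789  0.06486406] ((46.837013244628906, -32.377559661865234), (25.13205909729004, 18.061975479125977), 89.72410583496094)
foot face x [ 0.06128697 -0.0305186   0.02852717]
units [-3.297 -0.819  0.142] turn 0.003 dist mm [-131.9  -32.8    5.7]
```

The spacer stands upright in the gap at jig (0.047,-0.032), square, top at z≈0.066. Next I'll go in front of the nose with the fingers closed.

```bash
python3 - <<'E'
from h import *
yaw=np.radians(-12.6);ex=np.array([np.cos(yaw),np.sin(yaw)]);ey=np.array([-ex[1],ex[0]])
t=np.array([.511,.170])-ex*.067-ey*.001; print(t); units(*t,.10,-12.6)
E
```

```text
[0.44539543 0.18363968]
units [-2.887 -0.748  0.143] turn 0.003 dist mm [-115.5  -29.9    5.7]
```

Call:
drive_tool:
  moves: [-2.88, -0.75, 0.1, 0, 0, -2.88, -0.75, 0.1, 0, 0, -2.88, -0.75, 0.1, 0, 0, -2.88, -0.75, 0.1, 0, 0, -2.88, -0.75, 0.1, 0, 0]

```text
time_s: 12.8
tool_pos: [0.4456, 0.1827, 0.1005]
tool_rot: [-180.0, 0.0, -12.7]
force: [-0.6, -0.1, 0.7]
grip_width: 0.0042
grasp_force: 0.0
```

```bash
python3 - <<'E'
from h import *
env.read_camera("wrist") # settle
o=env.get_obs(); print(o["tool_pos"],o["tool_rot"],o["grip_width"])
K,T,p,d=shot("wrist","w8"); C=cloud(K,np.array(env.camera_model("wrist")["tool_from_camera"]),d); P=cloud(K,T,d)
m=(abs(C[...,0])<.02)&(abs(C[...,1])<.03)&(C[...,2]<.01)&(C[...,2]>-.06)&(d>0)
print("tip",m.sum(),C[m].min(0),C[m].max(0))
yaw=np.radians(-12.6);ex=np.array([np.cos(yaw),np.sin(yaw)]);ey=np.array([-ex[1],ex[0]])
q=P[...,:2]-[.511,.170]; J=np.stack([q@ex,q@ey,P[...,2]],-1)
m=(abs(J[...,2]-.026)<.004)&(J[...,0]<.0)&(J[...,0]>-.05)&(abs(J[...,1])<.04)&(d>0)
n=J[m]; print("nose min x",np.percentile(n[:,0],1),n[n[:,0]<-.028].mean(0))
m=(abs(J[...,0]-.045)<.025)&(abs(J[...,1]+.031)<.025)&(abs(J[...,2]-.066)<.007)&(d>0)
print("spacer",cv2.minAreaRect((J[m][:,:2]*1000).astype(np.float32)))
t=np.array([.511,.170])-ex*.067-ey*.001; units(*t,-.023,-12.6)
E
```

```text
[0.44562085 0.18273154 0.10048006] [-1.79984479e+02  4.52643980e-02 -1.26797108e+01] 0.002103792297847502
tip 577 [ 0.00904109 -0.00828693 -0.05995584] [ 0.01207213  0.01184386 -0.03789749]
nose min x -0.033360399600261124 [-0.03106184 -0.00089734  0.02506708]
spacer ((46.426513671875, -32.41574478149414), (26.03635597229004, 18.24078369140625), 89.59320831298828)
units [-0.005 -0.016  3.089] turn -0.007 dist mm [ -0.2  -0.6 123.5]
```

Call:
drive_tool:
  moves: [0, 0, 1.2, 0, 0, 0, 0, 2.2, 0, 0, 0, 0, 2.7, 0, 0, 0, 0, 2.7, 0, 0, 0, 0, 2.7, 0, 0]

```text
time_s: 13.52
tool_pos: [0.4458, 0.1838, -0.0064]
tool_rot: [-180.0, -0.0, -12.6]
force: [0.5, -0.0, -0.3]
grip_width: 0.0003
grasp_force: 0.0
```

Call:
drive_tool:
  moves: [0, 0, 0.1, 0, 0, 0, 0, 0.25, 0, 0, 0, 0, 0.37, 0, 0, 0, 0, 0.37, 0, 0]

```text
time_s: 14.02
tool_pos: [0.4444, 0.1833, -0.0224]
tool_rot: [180.0, 0.0, -12.6]
force: [-0.1, 0.1, 0.1]
grip_width: 0.0007
grasp_force: 0.0
```

Call:
drive_tool:
  moves: [0.1, 0, 0, 0, 0, 0.2, 0, 0, 0, 0, 0.3, 0, 0, 0, 0, 0.4, 0, 0, 0, 0, 0.4, 0, 0, 0, 0]

```text
time_s: 14.65
tool_pos: [0.4609, 0.1799, -0.0219]
tool_rot: [-180.0, -0.0, -12.6]
force: [0.3, 0.1, 0.2]
grip_width: 0.0003
grasp_force: 0.0
```

Call:
drive_tool:
  moves: [0.04, 0, 0, 0, 0, 0.08, 0, 0, 0, 0, 0.12, 0, 0, 0, 0, 0.16, 0, 0, 0, 0, 0.2, 0, 0, 0, 0]

```text
time_s: 15.28
tool_pos: [0.4684, 0.1783, -0.022]
tool_rot: [180.0, -0.0, -12.6]
force: [-0.3, 0.5, 0.0]
grip_width: 0.0007
grasp_force: 0.1
```

Call:
drive_tool:
  moves: [0.03, 0, 0, 0, 0, 0.06, 0, 0, 0, 0, 0.06, 0, 0, 0, 0, 0.06, 0, 0, 0, 0]

```text
time_s: 15.78
tool_pos: [0.4702, 0.1778, -0.0221]
tool_rot: [180.0, 0.0, -12.6]
force: [-1.4, 0.7, 1.0]
grip_width: 0.0003
grasp_force: 0.9
```

Light contact and sliding. Continuing until it seats.

Call:
drive_tool:
  moves: [0.03, 0, 0, 0, 0, 0.06, 0, 0, 0, 0, 0.09, 0, 0, 0, 0, 0.09, 0, 0, 0, 0]

```text
time_s: 16.27
tool_pos: [0.4708, 0.1782, -0.0227]
tool_rot: [179.9, 0.3, -12.5]
force: [-7.5, 2.6, 1.8]
grip_width: 0.0004
grasp_force: 4.1
```

Call:
drive_tool:
  moves: [0.03, 0, 0, 0, 0, 0.06, 0, 0, 0, 0, 0.06, 0, 0, 0, 0]

```text
time_s: 16.65
tool_pos: [0.471, 0.1784, -0.0231]
tool_rot: [179.9, 0.5, -12.4]
force: [-12.3, 3.2, 4.1]
grip_width: 0.0007
grasp_force: 6.3
```

Seated at about 12.7 N with the TCP at jig x≈-0.041, as expected. Verifying.

```bash
python3 - <<'E'
from h import *
K,T,p,d=shot("wrist","w9"); P=cloud(K,T,d)
yaw=np.radians(-12.6);ex=np.array([np.cos(yaw),np.sin(yaw)]);ey=np.array([-ex[1],ex[0]])
q=P[...,:2]-[.511,.170]; J=np.stack([q@ex,q@ey,P[...,2]],-1)
m=(abs(J[...,0]-.045)<.025)&(abs(J[...,1]+.031)<.025)&(abs(J[...,2]-.066)<.007)&(d>0)
print("spacer",m.sum(),J[m].mean(0).round(4),cv2.minAreaRect((J[m][:,:2]*1000).astype(np.float32)))
# plaster tile by colour on its top plane, free (non-shadowed) view
c=p[100:260,180:380]; cv2.imwrite("pics/w9c.png",cv2.resize(c[...,::-1],None,fx=4,fy=3.7,interpolation=cv2.INTER_CUBIC))
o=env.get_obs();print(o["force"],o["grasp_force"],o["time_s"],o["tool_pos"])
E
```

```text
spacer 4266 [ 0.0471 -0.0313  0.065 ] ((46.94969177246094, -31.99942398071289), (17.942609786987305, 26.489084243774414), 0.2595366835594177)
[-11.43175624   3.72935072   3.99768668] 6.3325119289265785 16.7 [ 0.47101773  0.17841115 -0.02312584]
```

View pics/w9c.png

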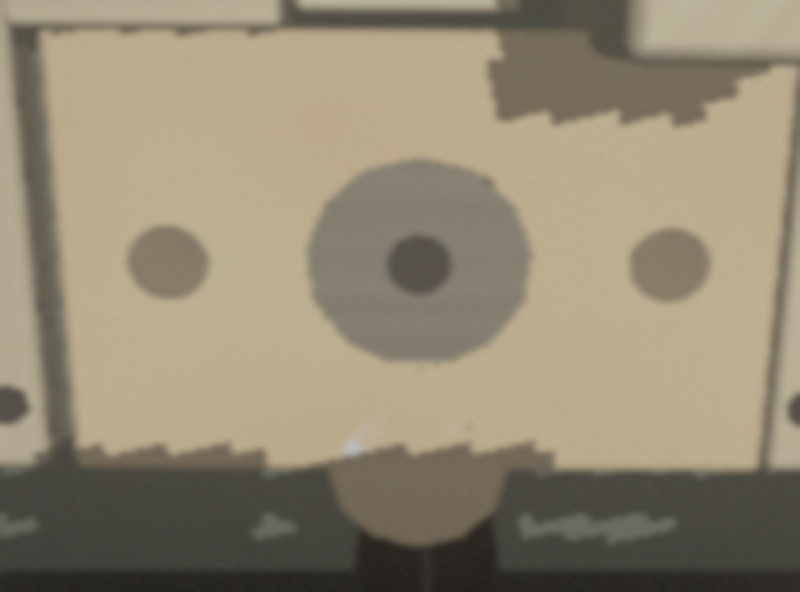

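The tile sits square, with its disc and holes level at v≈262. Its back edge lies along the thick pad at top left, the finger is on the nose at (418,545), and the spacer stands at upper right. A bit more push, then hold and hand in.

Call:
drive_tool:
  moves: [0.03, 0, 0, 0, 0, 0.06, 0, 0, 0, 0, 0.06, 0, 0, 0, 0, 0.06, 0, 0, 0, 0, 0.06, 0, 0, 0, 0]

```text
time_s: 17.32
tool_pos: [0.471, 0.1785, -0.0235]
tool_rot: [179.9, 0.7, -12.4]
force: [-16.8, 5.7, 6.2]
grip_width: 0.0007
grasp_force: 8.8
```

Call:
drive_tool:
  moves: [0, 0, 0, 0, 0, 0, 0, 0, 0, 0, 0, 0, 0, 0, 0, 0, 0, 0, 0, 0]

```text
time_s: 17.82
tool_pos: [0.471, 0.1786, -0.0235]
tool_rot: [179.9, 0.7, -12.4]
force: [-16.7, 5.4, 7.8]
grip_width: 0.0005
grasp_force: 8.8
```

```bash
python3 -c "
from h import *
print(env.sign_off())"
```

```text
the job is handed in; nothing more can be done
None
```

The spacer stands released in the wide gap, and the tile is pressed by its nose square and flush against the spacer and thick pad at about 18 N; I handed it in still holding at 17.8 s, and the hand-in returned no verdict.

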